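Scrap the worn punch and shut the punch box

TASK

The worn leather punch with the red handle has to go: slide back the blue cover of the wooden punch box, take the red punch out and drop it in the grey scrap crate, then slide the cover fully shut again. Leave the black-handled punch lying where it is in the box, and do not disturb the other things on the bench.

Things in the scene. Friction and masses are not known exactly. Their poses are not given: they have to be found in the camera images.
- punch_box: Light wooden box fixed to the bench, 190 (x) x 190 (y) x 56 high mm, walls 9 mm, inner floor 6 mm up, inner room 172 x 172 mm, no partitions. Origin: centre of underside. Both punches lie on its floor along its y, about 37 mm either side of the middle (sides vary). The cover slides out over the -y end; stop wall at +y. Side rails (top at 56 mm) overhang the cover 6 mm.
- cover (a joint): Slide of the blue flat cover (171 x 174 x 6 mm, top 49 mm above the bench), in m: 0 = fully shut against the stop at the box's +y end, 0.15 = fully open, moved to the box's -y (150 mm at the +y end are then uncovered). It starts partly open, stays where it is left and takes 2 to 4 N to move.
- cover_grip (a point): Centre of the white grip ridge on the middle of the cover: 64 mm along the box's x, 16 mm thick along its y, standing 25 mm above the cover top (from 49 to 74 mm above the bench). This point is 61.5 mm above the bench; its axes are those of the box. With the cover shut it is 1 mm to -y of the box's centre.
- worn_punch: Worn punch with RED square handle, to be scrapped; loose, 0.14 kg, 114 mm long along its own y: handle 20 x 70 x 20 mm from y = -13 to +57 mm, then a round steel shank of 12 mm diameter to y = -57. Origin: on its underside (10 mm below its axis) at mid-length, near its centre of mass. Its handle end points to the box's +y; its y axis is within 0.06 rad of the box's.
- worn_punch_mid (a point): On the red punch's axis at mid-length, 10 mm above the body's origin.
- good_punch: Good punch with BLACK square handle, same shape and axes as the worn one; it stays in the box.
- good_punch_mid (a point): On the black punch's axis at mid-length, 10 mm above the body's origin.
- scrap_crate: Grey slatted plastic crate fixed on the bench, 180 (x) x 150 (y) x 80 high mm, walls 5 mm, open on top, with a small copper offcut in it. Origin: centre of its underside.
- hammer: Loose hammer, 280 mm long, lying on the bench beyond the box (a bystander).
- nippers: Loose end nippers with orange handles, about 200 mm long (a bystander).
- glue_bottle: White glue bottle with a red cap, 56 mm diameter, 130 mm high (a bystander).
- wax_tin: Brass-coloured tin, 72 mm diameter, 50 mm high (a bystander).

How it is judged:
By the outcome, as a careful person would: the job done as asked, in the order asked, and still so for the second after the job is handed in, with the robot touching nothing.
It also fails if it takes over 72 s, if anything falls off the work surface, if the arm or the gripper's body presses on something with over 40 N, if the wrist force passes 120 N, or if a joint passes its speed limit or range.

ROBOT

A 7-joint arm with a two-finger parallel gripper is mounted at the origin on the work surface. World frame = base frame: x ahead of the robot, y to its left, z up, the work surface at z = 0. Lengths are in m, angles in rad, forces in N, time in s.
With the tool pointing down it reaches from about 0.4 to 0.85 m from the base axis. Payload 10.4 kg.
Tool frame: the origin (TCP) lies midway between the tips of the shut fingers; the grasp point (between the pads) lies 19 mm behind it; z points along the fingers, y is the line along which they close (so a half turn about z gives the same grasp; the last joint's range is limited). The gripper opens to 87 mm and grips with 3 to 60 N. Pads are 19 mm wide; open, the fingers measure 117 mm over their backs; the gripper's body (75 mm by 190 mm) begins 51 mm behind the grasp point.
Start: joints at [1.137, 0.332, -0.065, 1.46, 0.022, 1.35, -0.088], TCP at [0.25, -0.573, 0.223] pointing down, gripper open.
Joint ranges: [-2.6, 2.6], [-0.5, 2.12], [-1.47, 1.34], [0.16, 2.42], [-1.27, 4.41], [0.06, 2.06], [-2.6, 2.6]. Speed limits (rad/s): [2.22, 2.22, 2.79, 2.79, 3.14, 3.14, 3.14].

INTERFACE

Orientations are given as a unit quaternion [x, y, z, w].
In Python, from bench import r gives the robot as it stands.
- The arm moves only by the tool move_arm, never from a script. Its argument "targets" is a list of rows, each a list of 3 entries, a list of its own where there are three numbers: the shift along the tool's x, y, z in cm, then the turn, a rotation vector about the tool's x, y, z in rad, then the opening in per cent of the stroke, from 0 (shut) to 100 (fully open). In form: [[[x, y, z], [wx, wy, wz], gripper], ...]. A call has 1 to 20 rows; each row shifts and turns the commanded pose from where the row before left it, along the tool's axes as they then stand; what a row does not reach is not made up. A row lasts 1/8 s, in which the tool goes at most 62.5 mm and 10.7 degrees, less where a joint would pass 70% of its speed; a pose out of reach is approached as far as the arm can. A call with a gripper value outside its range is refused whole. The fingers move at their own pace and stop on an object; "grip_force" is the grip in N (left out, the last holds). Time passes only in rows, so rows that do not move let the fingers close. It gives the time, the measured TCP pose, the force, the opening and the grip force at its end, in the units of the state.
- r.read_state(): the state, without advancing time (a new reading comes with each control period).
- r.camera(name): name is "side" or "top"; returns a dict with "image" (400x640x3 uint8, blue, green, red), "vertical_fov" (degrees; the focal length in pixels is half the picture's height over the tangent of half this angle, whatever the lens; pixels are square), "cx", "cy" (the principal point, pixels), "cam_to_world" (4x4, takes a point from camera to world coordinates). Camera axes: x right, y down, z forward; pixel columns grow to the right and rows downward; lengths in m; the calibration is good to about 2 mm. A picture is of the moment at which its call begins. There is no depth.
- r.close_job(): hands the job in; it is judged then, once.
The state is a dict: "time": time; "joint_positions": joint angles; "joint_vel": joint speeds; "joint_torque": joint torques, N m; "ee_pos": TCP position; "eef_rot": TCP orientation; "ft_force": force on the tool from outside, world axes, zero at the start; "torque": the same for the moment, N m; "width": finger opening in m; "grip_force": force on a finger pad.
Only numpy, scipy, OpenCV 4.12 (cv2) and the standard library are available. Lean on these libraries where they do the work, as an engineer would, in place of code of your own. Each camera call takes 0.05 s, during which the arm holds its last target. There are 200 camera calls.

## Working session

There is one attempt and no reset: what is moved stays moved. The work goes in short steps, Python scripts to look and compute and a tool call to move; the robot and the scene stay as the last step left them, time stands still between calls to the robot, and variables do not carry over. Pictures are saved under pics/ and viewed, at most 10 in all, crops included, and the job is handed in when it is done.

Besides the shell and the picture viewer there is one more tool, called after ">>>" by a JSON object that holds its "op" and its "data", one argument or row to a line. move_arm: Moves the arm, as the interface text tells. Its arguments: {"type":"object","properties":{"targets":{"type":"array"},"grip_force":{"type":"number"}},"required":["targets"]}

```bash
mkdir -p pics; ls; python3 - <<'E'
from bench import r
import cv2, numpy as np
for n in ("top","side"):
    c=r.camera(n); cv2.imwrite(f"pics/{n}0.png",c["image"]); print(n,c["vertical_fov"],c["cx"],c["cy"]); print(np.round(c["cam_to_world"],4).tolist())
s=r.read_state(); print(s)
E
```

```text
pics
top 55.61600470481413 320.5876242146219 200.01102822001369
[[0.0171, -0.9982, 0.0572, 0.5553], [-0.9999, -0.0172, 0.0, -0.0077], [0.0009, -0.0572, -0.9984, 1.294], [0.0, 0.0, 0.0, 1.0]]
side 50.202722998068495 323.45702783156844 200.29893885956434
[[-0.7974, -0.4648, 0.3849, 0.1482], [-0.6032, 0.5962, -0.5298, 0.6904], [0.0168, -0.6547, -0.7557, 1.0505], [0.0, 0.0, 0.0, 1.0]]
{'time': 0.1, 'joint_positions': array([ 1.13739489,  0.3328176 , -0.06470382,  1.4608768 ,  0.02161021,
        1.34989786, -0.08849465]), 'joint_vel': array([-0.00012287, -0.00093221,  0.00138488, -0.00166588, -0.00061209,
        0.00026018,  0.00113735]), 'joint_torque': array([ 1.64858458e-03, -6.24547577e+01,  2.49470113e-02, -3.90716171e+01,
       -6.14047539e-02,  3.65363248e-02,  1.69072530e-05]), 'ee_pos': array([ 0.24944313, -0.57267652,  0.22181864]), 'eef_rot': array([ 9.78975981e-01,  2.03974519e-01, -1.66135350e-04, -6.30350009e-04]), 'ft_force': array([-0.53605999, -0.54114392, -0.14728272]), 'torque': array([-0.01458834, -0.005568  ,  0.01466823]), 'grip_force': 0.0, 'width': 0.08698290559470001}
```

View pics/top0.png

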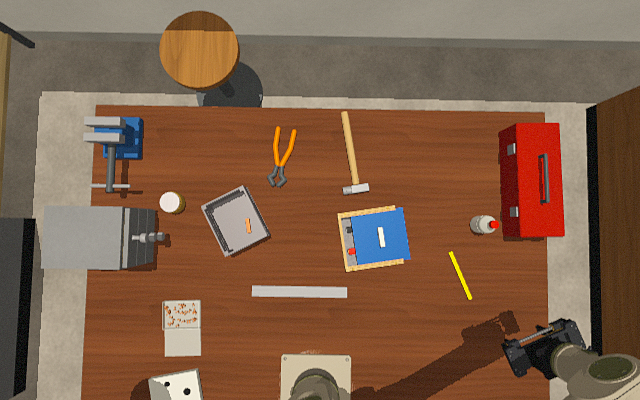

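View pics/side0.png

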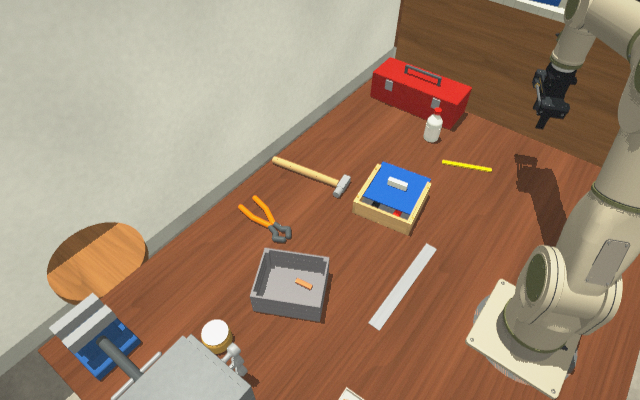

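The top view shows the box at about (373,238). Its +y end points left, the white grip is at (382,237), the red punch end is at (351,251) and the black one at (348,229). The crate is at about (236,221).

```bash
cat > h.py <<'E'
import cv2, numpy as np
from bench import r
from scipy.spatial.transform import Rotation as R
def ray(c,u,v,z):
    f=200/np.tan(np.radians(c["vertical_fov"]/2)); M=np.array(c["cam_to_world"])
    d=M[:3,:3]@np.array([(u-c["cx"])/f,(v-c["cy"])/f,1]); o=M[:3,3]
    return (o+d*(z-o[2])/d[2])
def comps(c,mask,roi,n=1):
    x0,y0,x1,y1=roi; m=np.zeros_like(mask,np.uint8); m[y0:y1,x0:x1]=mask[y0:y1,x0:x1]
    cs,_=cv2.findContours(m,cv2.RETR_EXTERNAL,cv2.CHAIN_APPROX_NONE)
    return sorted(cs,key=cv2.contourArea)[::-1][:n]
def masks(im):
    hsv=cv2.cvtColor(im,cv2.COLOR_BGR2HSV).astype(int); H,S,V=hsv[...,0],hsv[...,1],hsv[...,2]
    return dict(blue=(H>100)&(H<120)&(S>120)&(V>80), red=((H<6)|(H>174))&(S>180)&(V>90), white=(S<40)&(V>170), wood=(H>10)&(H<25)&(S>60)&(V>170))
def rect(c,name,roi,z):
    cs=comps(c,masks(c["image"])[name],roi)
    if not cs: return None
    p=np.array([ray(c,u,v,z)[:2] for u,v in cs[0][:,0,:]],np.float32)
    return cv2.minAreaRect(p*1000)
E
python3 - <<'E'
from h import *
c=r.camera("top"); im=c["image"]
roi=(325,195,425,280)
for n,z in (("blue",.049),("white",.074),("red",.02),("wood",.056)): print(n,rect(c,n,roi,z))
crop=cv2.resize(im[190:280,325:425],None,fx=6,fy=6,interpolation=cv2.INTER_CUBIC); cv2.imwrite("pics/c1.png",crop)
# crate outer rim corners (from view)
for u,v in ((201,209),(244,186),(271,233),(229,256)): print(ray(c,u,v,.08))
c=r.camera("side")
for n,z in (("blue",.049),("white",.074),("red",.02),): print(n,rect(c,n,(350,155,440,235),z))
E
```

```text
blue ((511.2760925292969, -203.31341552734375), (169.46170043945312, 173.3518829345703), 9.170771598815918)
white ((511.618896484375, -204.1126708984375), (62.61687469482422, 14.077503204345703), 8.648112297058105)
red ((459.39581298828125, -114.62457275390625), (17.700599670410156, 21.075210571289062), 14.91049575805664)
wood ((505.5466613769531, -169.92495727539062), (192.1501922607422, 190.41615295410156), 9.466385841369629)
[0.58949521 0.37469465 0.08      ]
[0.66574972 0.23920315 0.08      ]
[0.51677354 0.14877339 0.08      ]
[0.44163459 0.2804628  0.08      ]
blue ((509.08282470703125, -200.39889526367188), (168.64822387695312, 177.37110900878906), 9.060858726501465)
white ((506.44366455078125, -192.5858154296875), (63.32040023803711, 34.09671401977539), 9.515569686889648)
red ((460.760009765625, -132.4657440185547), (19.16437530517578, 16.24053382873535), 2.7892446517944336)
```

View pics/c1.png

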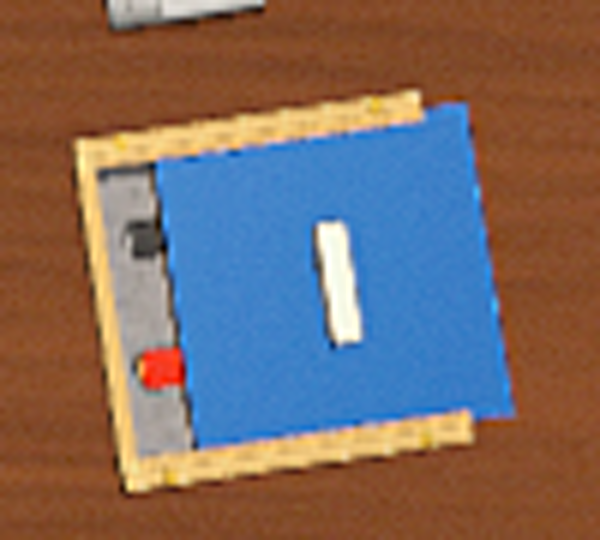

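Box: centre about (0.5055, -0.170), yaw 9.2°, cover 33 mm open. The red punch is on the box's -x side. Crate: centre about (0.553, 0.261), x axis at about 31°.

```bash
cat >> h.py <<'E'
def go(p,yaw):
    s=r.read_state(); Rt=R.from_quat(s["eef_rot"])
    t=R.from_euler("z",yaw,degrees=True)*R.from_euler("x",180,degrees=True)
    print("t",round(s["time"],2),"pos",s["ee_pos"].round(4),"yaw",np.degrees(np.arctan2(*Rt.as_matrix()[[1,0],0])).round(1),"w",round(s["width"],4),"g",round(s["grip_force"],1),"F",s["ft_force"].round(1))
    d=Rt.inv().apply(np.array(p)-s["ee_pos"])*100; w=(Rt.inv()*t).as_rotvec()
    print("shift cm",d.round(2),"n>=",np.ceil(np.linalg.norm(d)/6.25),"then turn",w.round(3))
E
python3 - <<'E'
from h import *
go((.5114,-.2035,.15),9.2)
E
```

```text
t 0.2 pos [ 0.2495 -0.5728  0.2221] yaw 23.5 w 0.0875 g 0.0 F [ 0.3 -0.6 -0.2]
shift cm [ 38.76 -23.4    7.23] n>= 8.0 then turn [-0.001  0.     0.25 ]
```

>>> {"op": "move_arm", "data": {
  "targets": [
    [[3.23,-1.95,0.6],[0,0,0],60],
    [[3.23,-1.95,0.6],[0,0,0],60],
    [[3.23,-1.95,0.6],[0,0,0],60],
    [[3.23,-1.95,0.6],[0,0,0],60],
    [[3.23,-1.95,0.6],[0,0,0],60],
    [[3.23,-1.95,0.6],[0,0,0],60],
    [[3.23,-1.95,0.6],[0,0,0],60],
    [[3.23,-1.95,0.6],[0,0,0],60],
    [[3.23,-1.95,0.6],[0,0,0],60],
    [[3.23,-1.95,0.6],[0,0,0],60],
    [[3.23,-1.95,0.6],[0,0,0],60],
    [[3.23,-1.95,0.6],[0,0,0],60],
    [[0,0,0],[0,0,0.083],60],
    [[0,0,0],[0,0,0.083],60],
    [[0,0,0],[0,0,0.084],60],
    [[0,0,0],[0,0,0],60],
    [[0,0,0],[0,0,0],60]
  ],
  "grip_force": 25
}}

```text
time: 2.33
ee_pos: [0.5115, -0.2037, 0.1505]
eef_rot: [0.997, 0.081, -0.0, 0.0]
ft_force: [0.3, -0.0, -0.3]
width: 0.0521
grip_force: 0.0
```

```bash
python3 - <<'E'
from h import *
go((.5114,-.2035,.054),9.2)
E
```

```text
t 2.33 pos [ 0.5115 -0.2037  0.1505] yaw 9.3 w 0.0521 g 0.0 F [ 0.3 -0.  -0.3]
shift cm [-0.   -0.02  9.65] n>= 2.0 then turn [0.    0.    0.002]
```

>>> {"op": "move_arm", "data": {
  "targets": [
    [[0,0,3],[0,0,0],60],
    [[0,0,3],[0,0,0],60],
    [[0,0,2.2],[0,0,0],60],
    [[0,0,1.4],[0,0,0],60],
    [[0,0,0],[0,0,0],60],
    [[0,0,0],[0,0,0],10],
    [[0,0,0],[0,0,0],10],
    [[0,0,0],[0,0,0],10],
    [[0,0,0],[0,0,0],10],
    [[0,0,0],[0,0,0],10],
    [[0,0,0],[0,0,0],10]
  ]
}}

```text
time: 3.7
ee_pos: [0.5116, -0.2038, 0.0547]
eef_rot: [0.997, 0.08, 0.0, 0.0]
ft_force: [0.5, 0.7, 2.4]
width: 0.0156
grip_force: 25.0
```

>>> {"op": "move_arm", "data": {
  "targets": [
    [[0,0.9,0],[0,0,0],10],
    [[0,0.9,0],[0,0,0],10],
    [[0,0.9,0],[0,0,0],10],
    [[0,0.9,0],[0,0,0],10],
    [[0,0.9,0],[0,0,0],10],
    [[0,0.9,0],[0,0,0],10],
    [[0,0.9,0],[0,0,0],10],
    [[0,0.9,0],[0,0,0],10],
    [[0,0.9,0],[0,0,0],10],
    [[0,0.9,0],[0,0,0],10],
    [[0,0.9,0],[0,0,0],10],
    [[0,0.9,0],[0,0,0],10],
    [[0,0.6,0],[0,0,0],10],
    [[0,0,0],[0,0,0],10],
    [[0,0,0],[0,0,0],10]
  ]
}}

```text
time: 5.58
ee_pos: [0.53, -0.3171, 0.0548]
eef_rot: [0.997, 0.08, 0.0, 0.001]
ft_force: [0.3, -1.9, 3.3]
width: 0.0159
grip_force: 25.0
```

>>> {"op": "move_arm", "data": {
  "targets": [
    [[0,0,0],[0,0,0],46],
    [[0,0,0],[0,0,0],46],
    [[0,0,0],[0,0,0],46],
    [[0,0,0],[0,0,0],46],
    [[0,0,-3],[0,0,0],46],
    [[0,0,-3],[0,0,0],46],
    [[0,0,-4],[0,0,0],46],
    [[0,0,0],[0,0,0],46],
    [[0,0,0],[0,0,0],46]
  ]
}}

```text
time: 6.7
ee_pos: [0.5295, -0.3161, 0.1541]
eef_rot: [0.997, 0.08, -0.0, -0.0]
ft_force: [0.4, -0.0, -0.4]
width: 0.0396
grip_force: 0.0
```

```bash
python3 - <<'E'
from h import *
c=r.camera("top"); im=c["image"]
print(rect(c,"red",(325,195,425,280),.026),rect(c,"blue",(325,195,450,280),.049))
s=r.camera("side"); print(rect(s,"red",(340,155,440,235),.026))
a=cv2.resize(im[190:280,325:425],None,fx=4,fy=4,interpolation=cv2.INTER_CUBIC); b=cv2.resize(s["image"][150:240,345:445],None,fx=4,fy=4,interpolation=cv2.INTER_CUBIC)
cv2.imwrite("pics/c2.png",np.hstack([a,b]))
E
```

```text
((462.6156005859375, -138.28109741210938), (18.731908798217773, 68.24309539794922), 6.6485443115234375) ((528.9761962890625, -316.38922119140625), (170.4845733642578, 173.30108642578125), 9.10340404510498)
((460.6890869140625, -144.88845825195312), (19.42751693725586, 50.99968719482422), 5.286473751068115)
```

View pics/c2.png

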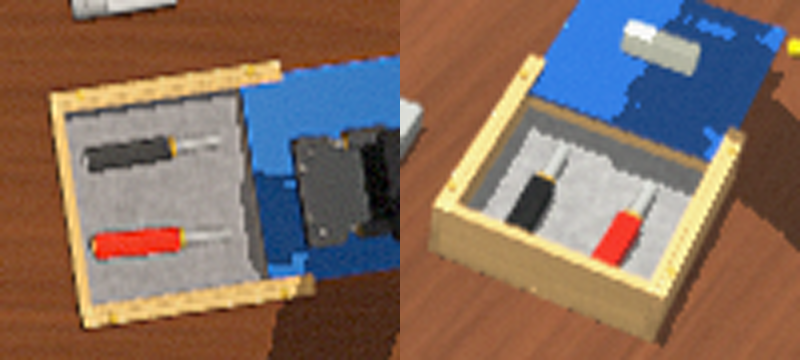

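Cover is open, and both punches are visible. The red handle's centre is at about (0.4626, -0.138), with yaw 6.6°.

```bash
python3 - <<'E'
from h import *
go((.4647,-.1562,.14),96.8)
E
```

```text
t 6.8 pos [ 0.5291 -0.316   0.1533] yaw 9.2 w 0.04 g 0.0 F [ 0.6 -1.1 -0.3]
shift cm [ -3.8  -16.8    1.36] n>= 3.0 then turn [-0.002  0.    -1.529]
```

>>> {"op": "move_arm", "data": {
  "targets": [
    [[-0.76,-3.36,0],[0,0,0],46],
    [[-0.76,-3.36,0],[0,0,0],46],
    [[-0.76,-3.36,0],[0,0,0],46],
    [[-0.76,-3.36,0],[0,0,0],46],
    [[-0.76,-3.36,1.3],[0,0,0],46],
    [[0,0,0],[0,0,-0.153],46],
    [[0,0,0],[0,0,-0.153],46],
    [[0,0,0],[0,0,-0.153],46],
    [[0,0,0],[0,0,-0.153],46],
    [[0,0,0],[0,0,-0.153],46],
    [[0,0,0],[0,0,-0.153],46],
    [[0,0,0],[0,0,-0.153],46],
    [[0,0,0],[0,0,-0.153],46],
    [[0,0,0],[0,0,-0.153],46],
    [[0,0,0],[0,0,-0.152],46],
    [[0,0,0],[0,0,0],46],
    [[0,0,0],[0,0,0],46]
  ]
}}

```text
time: 8.93
ee_pos: [0.4651, -0.1564, 0.1411]
eef_rot: [0.665, 0.747, -0.0, -0.0]
ft_force: [-0.9, -0.2, 0.6]
width: 0.0399
grip_force: 0.0
```

```bash
python3 - <<'E'
from h import *
go((.4647,-.1562,.0105),96.8)
E
```

```text
t 8.93 pos [ 0.4651 -0.1564  0.1411] yaw 96.6 w 0.0399 g 0.0 F [-0.9 -0.2  0.6]
shift cm [ 0.02 -0.03 13.06] n>= 3.0 then turn [-0.001 -0.    -0.003]
```

>>> {"op": "move_arm", "data": {
  "targets": [
    [[0,0,2.5],[0,0,0],46],
    [[0,0,2.5],[0,0,0],46],
    [[0,0,2.5],[0,0,0],46],
    [[0,0,2.5],[0,0,0],46],
    [[0,0,1.8],[0,0,0],46],
    [[0,0,1.2],[0,0,0],46],
    [[0,0,0],[0,0,0],46],
    [[0,0,0],[0,0,0],10],
    [[0,0,0],[0,0,0],10],
    [[0,0,0],[0,0,0],10],
    [[0,0,0],[0,0,0],10],
    [[0,0,0],[0,0,0],10]
  ]
}}

```text
time: 10.42
ee_pos: [0.4656, -0.1567, 0.012]
eef_rot: [0.664, 0.748, -0.0, 0.0]
ft_force: [-1.9, 0.2, 6.3]
width: 0.0197
grip_force: 25.0
```

>>> {"op": "move_arm", "data": {
  "targets": [
    [[0,0,-1.5],[0,0,0],10],
    [[0,0,-2.5],[0,0,0],10],
    [[0,0,-3],[0,0,0],10],
    [[0,0,-3],[0,0,0],10],
    [[0,0,-3],[0,0,0],10],
    [[0,0,-3],[0,0,0],10],
    [[0,0,0],[0,0,0],10],
    [[0,0,0],[0,0,0],10]
  ],
  "grip_force": 30
}}

```text
time: 11.42
ee_pos: [0.4649, -0.1563, 0.1712]
eef_rot: [0.664, 0.748, -0.0, -0.0]
ft_force: [-1.1, -0.4, -1.3]
width: 0.02
grip_force: 30.0
```

```bash
python3 - <<'E'
from h import *
go((.5534,.2608,.17),31)
E
```

```text
t 11.43 pos [ 0.4649 -0.1563  0.1712] yaw 96.8 w 0.02 g 30.0 F [-1.1 -0.4 -1.3]
shift cm [40.37 13.74  0.11] n>= 7.0 then turn [-1.000e-03  0.000e+00  1.149e+00]
```

>>> {"op": "move_arm", "data": {
  "targets": [
    [[1.4,0.48,0],[0,0,0],10],
    [[3.0,1.02,0],[0,0,0],10],
    [[3.6,1.22,0],[0,0,0],10],
    [[3.6,1.22,0],[0,0,0],10],
    [[3.6,1.22,0],[0,0,0],10],
    [[3.6,1.22,0],[0,0,0],10],
    [[3.6,1.22,0],[0,0,0],10],
    [[3.6,1.22,0],[0,0,0],10],
    [[3.6,1.22,0],[0,0,0],10],
    [[3.6,1.22,0],[0,0,0],10],
    [[3.6,1.22,0],[0,0,0],10],
    [[2.2,0.75,0],[0,0,0],10],
    [[1.3,0.45,0],[0,0,0],10]
  ]
}}

```text
time: 13.05
ee_pos: [0.5522, 0.2622, 0.1707]
eef_rot: [0.663, 0.749, -0.0, -0.001]
ft_force: [0.0, -0.1, -0.6]
width: 0.0196
grip_force: 30.0
```

>>> {"op": "move_arm", "data": {
  "targets": [
    [[0,0,0],[0,0,0.1],10],
    [[0,0,0],[0,0,0.15],10],
    [[0,0,0],[0,0,0.15],10],
    [[0,0,0],[0,0,0.15],10],
    [[0,0,0],[0,0,0.15],10],
    [[0,0,0],[0,0,0.15],10],
    [[0,0,0],[0,0,0.15],10],
    [[0,0,0],[0,0,0.15],10],
    [[0,0,0],[0,0,0],10],
    [[0,0,0],[0,0,0],10]
  ]
}}

```text
time: 14.3
ee_pos: [0.5532, 0.2599, 0.1713]
eef_rot: [0.963, 0.268, -0.0, 0.0]
ft_force: [-0.3, 0.6, -1.8]
width: 0.0197
grip_force: 30.0
```

```bash
python3 - <<'E'
from h import *
go((.5534,.2608,.035),31)
c=r.camera("top")["image"];s=r.camera("side")["image"]
a=cv2.resize(c[170:270,185:295],None,fx=3.6,fy=3.6); b=cv2.resize(s[230:330,240:350],None,fx=3.6,fy=3.6)
cv2.imwrite("pics/c3.png",np.hstack([a,b]))
E
```

```text
t 14.3 pos [0.5532 0.2599 0.1713] yaw 31.1 w 0.0197 g 30.0 F [-0.3  0.6 -1.8]
shift cm [ 0.07 -0.07 13.63] n>= 3.0 then turn [0.    0.    0.002]
```

View pics/c3.png

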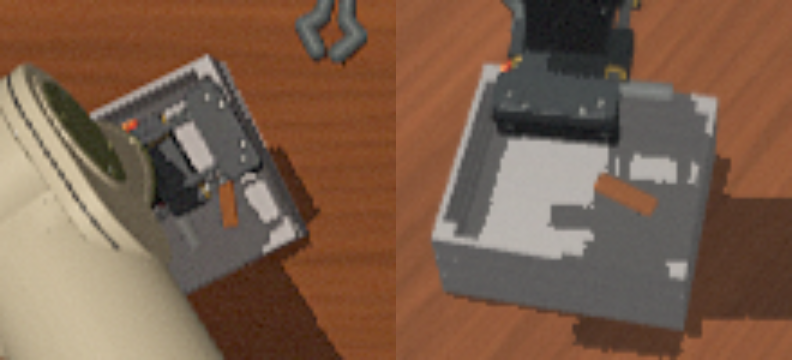

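The punch is held over the crate, with the red tip visible at crop (130,125) and the crate below. Lowering and releasing.

>>> {"op": "move_arm", "data": {
  "targets": [
    [[0,0,2],[0,0,0],10],
    [[0,0,3],[0,0,0],10],
    [[0,0,3],[0,0,0],10],
    [[0,0,3],[0,0,0],10],
    [[0,0,2],[0,0,0],10],
    [[0,0,0.6],[0,0,0],10],
    [[0,0,0],[0,0,0],10],
    [[0,0,0],[0,0,0],10]
  ]
}}

```text
time: 15.4
ee_pos: [0.554, 0.2603, 0.0366]
eef_rot: [0.964, 0.267, 0.001, -0.0]
ft_force: [0.5, 0.8, -1.3]
width: 0.02
grip_force: 30.0
```

>>> {"op": "move_arm", "data": {
  "targets": [
    [[0,0,0],[0,0,0],50],
    [[0,0,0],[0,0,0],50],
    [[0,0,0],[0,0,0],50],
    [[0,0,0],[0,0,0],50],
    [[0,0,-2],[0,0,0],50],
    [[0,0,-3],[0,0,0],50],
    [[0,0,-3],[0,0,0],50],
    [[0,0,-3],[0,0,0],50],
    [[0,0,-2.5],[0,0,0],50],
    [[0,0,0],[0,0,0],50]
  ]
}}

```text
time: 16.65
ee_pos: [0.5545, 0.2608, 0.174]
eef_rot: [0.964, 0.267, 0.002, -0.0]
ft_force: [-1.1, 0.1, -0.3]
width: 0.0435
grip_force: 0.0
```

```bash
python3 - <<'E'
from h import *
go((.5295,-.3163,.17),9.2)
E
```

```text
t 16.65 pos [0.5545 0.2608 0.174 ] yaw 30.9 w 0.0435 g 0.0 F [-1.1  0.1 -0.3]
shift cm [-31.81  48.21   0.28] n>= 10.0 then turn [-0.    -0.005  0.379]
```

>>> {"op": "move_arm", "data": {
  "targets": [
    [[-1.77,2.68,0],[0,0,0],50],
    [[-1.77,2.68,0],[0,0,0],50],
    [[-1.77,2.68,0],[0,0,0],50],
    [[-1.77,2.68,0],[0,0,0],50],
    [[-1.77,2.68,0],[0,0,0],50],
    [[-1.77,2.68,0],[0,0,0],50],
    [[-1.77,2.68,0],[0,0,0],50],
    [[-1.77,2.68,0],[0,0,0],50],
    [[-1.77,2.68,0],[0,0,0],50],
    [[-1.77,2.68,0],[0,0,0],50],
    [[-1.77,2.68,0],[0,0,0],50],
    [[-1.77,2.68,0],[0,0,0],50],
    [[-1.77,2.68,0],[0,0,0],50],
    [[-1.77,2.68,0],[0,0,0],50],
    [[-1.77,2.68,0],[0,0,0],50],
    [[-1.77,2.68,0],[0,0,0],50],
    [[-1.77,2.68,0],[0,0,0],50],
    [[-1.77,2.68,0],[0,0,0],50]
  ]
}}

```text
time: 18.9
ee_pos: [0.5276, -0.3184, 0.1702]
eef_rot: [0.964, 0.267, -0.0, -0.0]
ft_force: [0.7, -0.3, 0.2]
width: 0.0435
grip_force: 0.0
```

>>> {"op": "move_arm", "data": {
  "targets": [
    [[0,0,0],[0,0,0.126],60],
    [[0,0,0],[0,0,0.126],60],
    [[0,0,0],[0,0,0.127],60],
    [[0,0,0],[0,0,0],60],
    [[0,0,0],[0,0,0],60]
  ]
}}

```text
time: 19.52
ee_pos: [0.5279, -0.3175, 0.1704]
eef_rot: [0.997, 0.082, -0.0, -0.0]
ft_force: [0.7, 0.1, 0.3]
width: 0.0521
grip_force: 0.0
```

```bash
python3 - <<'E'
from h import *
go((.5295,-.3163,.054),9.2)
c=r.camera("top");cv2.imwrite("pics/t4.png",cv2.resize(c["image"][150:290,190:450],None,fx=3,fy=3))
E
```

```text
t 19.52 pos [ 0.5279 -0.3175  0.1704] yaw 9.4 w 0.0521 g 0.0 F [0.7 0.1 0.3]
shift cm [ 0.19 -0.09 11.64] n>= 2.0 then turn [-0.     0.     0.003]
```

View pics/t4.png

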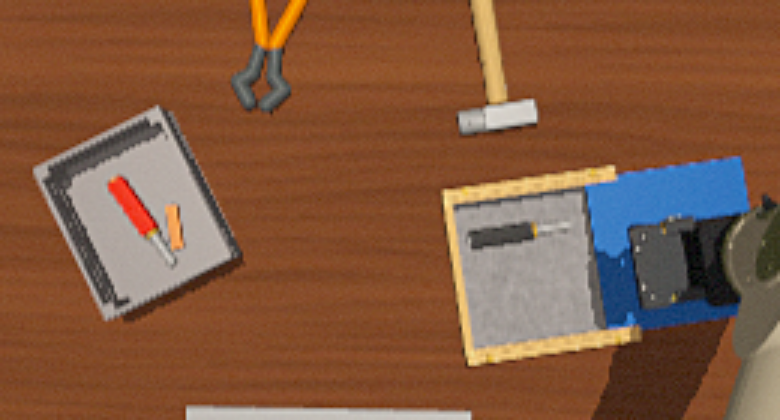

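The red punch lies flat in the crate at (140,220) in the crop, and the black one is undisturbed at (520,235). Next I'll close the cover.

>>> {"op": "move_arm", "data": {
  "targets": [
    [[0.2,-0.1,2],[0,0,0],60],
    [[0,0,3],[0,0,0],60],
    [[0,0,3],[0,0,0],60],
    [[0,0,2.4],[0,0,0],60],
    [[0,0,1.2],[0,0,0],60],
    [[0,0,0],[0,0,0],60],
    [[0,0,0],[0,0,0],10],
    [[0,0,0],[0,0,0],10],
    [[0,0,0],[0,0,0],10],
    [[0,0,0],[0,0,0],10],
    [[0,0,0],[0,0,0],10],
    [[0,0,0],[0,0,0],10]
  ],
  "grip_force": 25
}}

```text
time: 21.08
ee_pos: [0.5299, -0.3165, 0.0548]
eef_rot: [0.997, 0.08, 0.0, 0.0]
ft_force: [-0.2, -0.7, 2.1]
width: 0.0158
grip_force: 25.0
```

>>> {"op": "move_arm", "data": {
  "targets": [
    [[0,-0.8,0],[0,0,0],10],
    [[0,-0.8,0],[0,0,0],10],
    [[0,-0.8,0],[0,0,0],10],
    [[0,-0.8,0],[0,0,0],10],
    [[0,-0.8,0],[0,0,0],10],
    [[0,-0.8,0],[0,0,0],10],
    [[0,-0.8,0],[0,0,0],10],
    [[0,-0.8,0],[0,0,0],10],
    [[0,-0.8,0],[0,0,0],10],
    [[0,-0.8,0],[0,0,0],10],
    [[0,-0.8,0],[0,0,0],10],
    [[0,-0.8,0],[0,0,0],10],
    [[0,-0.8,0],[0,0,0],10],
    [[0,-0.8,0],[0,0,0],10],
    [[0,-0.8,0],[0,0,0],10],
    [[0,-0.8,0],[0,0,0],10],
    [[0,-0.8,0],[0,0,0],10],
    [[0,-0.6,0],[0,0,0],10],
    [[0,0,0],[0,0,0],10]
  ]
}}

```text
time: 23.45
ee_pos: [0.5069, -0.1747, 0.0547]
eef_rot: [0.997, 0.081, -0.0, -0.0]
ft_force: [-1.0, 1.8, 7.7]
width: 0.0159
grip_force: 25.0
```

>>> {"op": "move_arm", "data": {
  "targets": [
    [[0,-0.15,0],[0,0,0],10],
    [[0,-0.15,0],[0,0,0],10],
    [[0,-0.1,0],[0,0,0],10],
    [[0,0,0],[0,0,0],10]
  ]
}}

```text
time: 23.95
ee_pos: [0.5064, -0.1717, 0.0547]
eef_rot: [0.997, 0.08, 0.0, -0.0]
ft_force: [-0.1, -0.9, 5.5]
width: 0.0157
grip_force: 25.0
```

>>> {"op": "move_arm", "data": {
  "targets": [
    [[0,-0.1,0],[0,0,0],10],
    [[0,-0.1,0],[0,0,0],10],
    [[0,0,0],[0,0,0],10]
  ]
}}

```text
time: 24.32
ee_pos: [0.5063, -0.1711, 0.0547]
eef_rot: [0.997, 0.08, 0.0, 0.001]
ft_force: [2.3, -6.3, 2.6]
width: 0.0158
grip_force: 25.0
```

>>> {"op": "move_arm", "data": {
  "targets": [
    [[0,-0.1,0],[0,0,0],10],
    [[0,-0.1,0],[0,0,0],10],
    [[0,0,0],[0,0,0],10]
  ]
}}

```text
time: 24.7
ee_pos: [0.5063, -0.1711, 0.0547]
eef_rot: [0.997, 0.079, 0.001, 0.002]
ft_force: [6.1, -13.9, -2.0]
width: 0.0156
grip_force: 25.0
```

The position has stopped changing while the force climbs, so the cover is on its stop. Releasing.

>>> {"op": "move_arm", "data": {
  "targets": [
    [[0,0.2,0],[0,0,0],10],
    [[0,0,0],[0,0,0],60],
    [[0,0,0],[0,0,0],60],
    [[0,0,0],[0,0,0],60],
    [[0,0,0],[0,0,0],60],
    [[0,0,0],[0,0,0],60],
    [[0,0,-2],[0,0,0],60],
    [[0,0,-3],[0,0,0],60],
    [[0,0,-4],[0,0,0],60],
    [[0,0,-4],[0,0,0],60],
    [[0,4,0],[0,0,0],60],
    [[0,4,0],[0,0,0],60],
    [[0,4,0],[0,0,0],60],
    [[0,4,0],[0,0,0],60],
    [[0,4,0],[0,0,0],60],
    [[0,3,0],[0,0,0],60],
    [[0,0,0],[0,0,0],60],
    [[0,0,0],[0,0,0],60]
  ]
}}

```text
time: 26.95
ee_pos: [0.5432, -0.3962, 0.1843]
eef_rot: [0.997, 0.081, 0.0, -0.0]
ft_force: [0.9, -0.5, 0.6]
width: 0.0519
grip_force: 0.0
```

```bash
python3 - <<'E'
from h import *
c=r.camera("top"); roi=(325,195,450,280)
for n,z in (("blue",.049),("white",.074),("wood",.056)): print(n,rect(c,n,roi,z))
cv2.imwrite("pics/t5.png",cv2.resize(c["image"][150:290,190:450],None,fx=3,fy=3))
E
```

```text
blue ((505.3900146484375, -171.6240692138672), (156.2531280517578, 170.97145080566406), 9.269036293029785)
white ((506.4579772949219, -171.6428680419922), (64.47883605957031, 14.137804985046387), 9.35576343536377)
wood ((505.66607666015625, -170.3979034423828), (191.70326232910156, 191.06629943847656), 9.2612886428833)
```

View pics/t5.png

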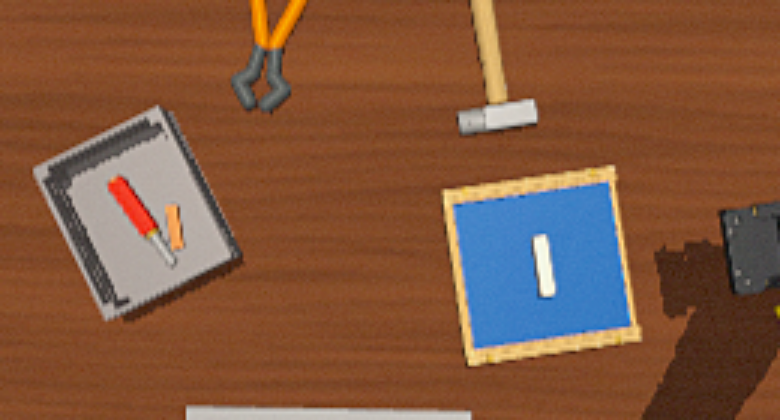

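The cover is shut: the grip sits about 1 mm to -y of the box's centre. The red punch is in the crate and everything else is in place.

```bash
python3 -c "
from bench import r
print(r.close_job())"
```

```text
the job is handed in; nothing more can be done
None
```

The red punch is in the scrap crate, the cover is fully shut with the black punch still in the box, nothing else I could see was disturbed, and the job was handed in at about 27 s.

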